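# Refill the electrode-cap case and hold its lid at the balance point

### The job

Pluck the copper electrode cap from the grey pocket tray and seat it, upright and fully down, in the one empty pocket of the blue case, and let go of it. Then take the case lid by its yellow handle bar, swing it up from its open rest to its balance point, where the bar stands straight above the hinge line and the lid would fall neither open nor shut, and finish while still holding it there, at rest, for a workmate to fit the lid stay. Never let the lid fall towards shut, and leave the other tray parts and the things on the bench alone.

Things in the scene. Friction and masses are not known exactly. Their poses are not given: they have to be found in the camera images.
- cap: Copper electrode cap, a loose round stud 16 mm in diameter and 26 mm tall, sides straight up to 21 mm, then tapered to 11 mm across, about 45 g. Origin at the centre of its underside, z up. It stands 10 mm deep in a tray pocket, so 16 mm stand proud. The only copper part in the tray; three identical caps already sit in the blue case.
- tray: Grey pocket tray, fixed to the bench: a plate 170 (x) by 116 (y) by 18 mm high with six round pockets of 21 mm diameter and 10 mm depth in 3 rows by 2, 54 mm apart both ways, at x = -54, 0, 54 and y = -27, 27 mm. Origin at the centre of its underside. Four of the pockets hold parts, in any order.
- dowel: Bystander in the tray: bright steel dowel, 16 mm diameter, 26 mm tall. Origin at the centre of its underside.
- cup: Bystander in the tray: white ceramic cup, 16 mm diameter narrowing to 12 mm, 26 mm tall. Origin at the centre of its underside.
- foot: Bystander in the tray: green plastic foot, 16 mm diameter, 22 mm tall. Origin at the centre of its underside.
- case: Blue metal case fixed to the bench, 200 (x) by 120 (y) by 58 mm high, walls 4 mm, open at the top; origin at the centre of its underside. A white insert, top face 48 mm above the origin, has four round pockets in a row along x on the centre line, 45 mm apart; three hold fixed copper caps 14 mm proud, the third from the -x end is empty. The lid is hinged along the +y edge.
- pocket (a point): Centre of the mouth of the empty pocket in the case, at the insert's top face (case frame 22.5, 0, 48 mm); the pocket is round, 21 mm in diameter, 12 mm deep. Axes as the case's.
- hinge (a point): Middle of the lid's hinge line on the case (case frame 0, 60, 58 mm). Axes as the case's: the hinge line runs along its x.
- lid (a joint): Opening angle of the blue lid in rad: 0 shut, 1.9 fully open against its stop, leaning back away from the case, where it rests at the start. A shell 120 mm deep, 24 mm high, about 0.4 kg, turning freely on its hinge. It balances at 1.29, where the handle bar is straight above the hinge line; above that it falls open, below it falls shut.
- lid_bar (a point): Middle of the yellow round handle bar at the lid's free edge, 12 mm in diameter, parallel to the hinge line, 80 mm free between its two arms, 179 mm from the hinge line; at the open rest 102 mm sideways from that line, away from the case, and 147 mm above it. Room around it to pinch it straight from above at any lid angle; it turns between the finger pads.
- wrench: Bystander: steel wrench, 200 mm, lying on the bench beyond the task's things.
- hammer: Bystander: hammer, 260 mm, lying on the bench to the right.
- disc: Bystander: red-brown grinding disc, 100 mm diameter, 6 mm thick, lying flat.
- can: Bystander: upright green can, 60 mm diameter, 130 mm tall.
- rod: Bystander: dark steel rod, 18 mm diameter, 160 mm long, lying on the bench to the left.

How it is judged:
By the outcome, as a careful person would: the job done as asked, in the order asked, and still so for the second after the job is handed in, while the arm keeps its last pose, push and grip.
It also fails if it takes over 61 s, if anything falls off the work surface, if the arm or the gripper's body presses on something with over 40 N, if the wrist force passes 120 N, or if a joint passes its speed limit or range.

### The arm

A 6-joint arm with a two-finger parallel gripper is mounted at the origin on the work surface. World frame = base frame: x ahead of the robot, y to its left, z up, the work surface at z = 0. Lengths are in mm, angles in rad, forces in N, time in s.
With the tool pointing down it reaches from about 350 to 800 mm from the base axis. Payload 7.3 kg.
Tool frame: the origin (TCP) lies between the finger pads, 19 mm behind the fingertips; this is the grasp point; y points along the fingers, z is the direction in which the jaws open and shut, and the axes are right-handed (so a half turn about y gives the same grasp; the last joint's range is limited). The gripper opens to 85 mm and grips with 20 to 120 N. Pads are 22 mm wide; open, the fingers measure 114 mm over their backs; the gripper's body (76 mm by 85 mm) begins 54 mm behind the grasp point. The pads swing forward as they close: fully open they stand 13 mm farther back than shut.
Start: joints at [1.1, 0.342, 1.524, -0, 1.275, -0.146], TCP at [167.522, 497.573, 250.022] pointing down, gripper open.
Joint ranges: [-2.53, 2.53], [-0.77, 2.02], [0.04, 2.7], [-1, 4.14], [0.28, 2.66], [-3.11, 3.11]. Speed limits (rad/s): [2.57, 2.57, 3.14, 3.14, 3.14, 3.14].

### API

Orientations are given as [roll, pitch, yaw] about the fixed x, y, z axes, in that order (R = Rz(yaw) Ry(pitch) Rx(roll)).
In Python, from bench import get_state, snapshot, finish_job gives the robot as it stands. The module is installed in compiled form; this text tells all that it offers.
- The arm moves only by the tool send_rows, never from a script. Its argument "targets" is a list of rows, each an object of numbers: "dx", "dy", "dz": the shift along the tool's x, y, z in cm; "wx", "wy", "wz": the turn, a rotation vector about the tool's x, y, z in rad; "jaw": the closure, from 0 (fully open) to 1 (shut). A call has 1 to 10 rows; each row is the pose to reach, as a shift and turn from the pose commanded when the call began, along the tool's axes at that moment; what a row does not reach only later rows make up. A row lasts 1/10 s, in which the tool goes at most 50 mm and 8.59 degrees, less where a joint would pass 70% of its speed; a pose out of reach is approached as far as the arm can. A call with a gripper value outside its range is refused whole. The fingers move at their own pace and stop on an object; "force" is the grip in N (left out, the last holds). Time passes only in rows, so rows that repeat a pose let the fingers close. It gives the time, the measured TCP pose, the force and the opening at its end, in the units of the state.
- get_state(): the state, without advancing time (a new reading comes with each control period).
- snapshot(name): name is "scene" or "top" or "wrist"; returns a dict with "pixels" (420x560x3 uint8, blue, green, red), "K" (3x3 intrinsics, pixels), "k1" (the pictures are not rectified: a ray, as slopes to the right and down, at radius r is drawn at 1 + k1 r^2 times it, then the intrinsics apply), "eye" and "attitude" of the camera in the world. Camera axes: x right, y up, looking along -z (the intrinsics and any distortion apply to the point x, -y, -z); pixel columns grow to the right and rows downward; lengths in mm; the calibration is good to about 2 mm. A picture is of the moment at which its call begins. There is no depth.
- finish_job(): hands the job in, once; it reports no verdict.
The state is a dict: "time_s": time; "q": joint angles; "dq": joint speeds; "joint_efforts": joint torques, N m; "ee_pos": TCP position; "tool_rot": TCP orientation; "force": force on the tool from outside, world axes, zero at the start; "ft_torque": the same for the moment, N m; "grip_width": opening from 0.0 (shut) to 1.0 (fully open).
Only numpy, scipy, OpenCV 4.12 (cv2) and the standard library are available. Lean on these libraries where they do the work, as an engineer would, in place of code of your own. Each camera call takes 0.05 s, during which the arm holds its last target.

## Working session

There is one attempt and no reset: what is moved stays moved. The work goes in short steps, Python scripts to look and compute and a tool call to move; the robot and the scene stay as the last step left them, time stands still between calls to the robot, and variables do not carry over. Pictures are saved under pics/ and viewed, and the job is handed in when it is done.

Besides the shell and the picture viewer there is one more tool, called after ">>>" as name(argument=value, ...) on one line, values as JSON. send_rows: Moves the arm, as the interface text tells. Its arguments: {"type":"object","properties":{"targets":{"type":"array"},"force":{"type":"number"}},"required":["targets"]}

```bash
mkdir -p pics; cat > h.py <<'E'
import numpy as np, cv2
from bench import get_state, snapshot, finish_job
from scipy.spatial.transform import Rotation as Ro
def rot(a):
    a=np.array(a,float)
    if a.shape==(3,3): return a
    if a.size==4: return Ro.from_quat(a).as_matrix()
    return Ro.from_euler('xyz',a).as_matrix()
def ray(s,u,v):
    K=np.array(s['K']); xd=np.array([(u-K[0,2])/K[0,0],(v-K[1,2])/K[1,1]])
    x=xd.copy()
    for _ in range(30): x=xd/(1+s['k1']*(x@x))
    d=rot(s['attitude'])@np.array([x[0],-x[1],-1]); return np.array(s['eye'],float),d/np.linalg.norm(d)
def onz(s,u,v,z):
    e,d=ray(s,u,v); return e+d*(z-e[2])/d[2]
def proj(s,p):
    c=rot(s['attitude']).T@(np.array(p,float)-np.array(s['eye'],float))
    x=np.array([c[0],-c[1]])/-c[2]; x=x*(1+s['k1']*(x@x)); K=np.array(s['K'])
    return K[0,0]*x[0]+K[0,2],K[1,1]*x[1]+K[1,2]
def tri(obs):
    A=np.zeros((3,3));b=np.zeros(3)
    for s,u,v in obs:
        e,d=ray(s,u,v);P=np.eye(3)-np.outer(d,d);A+=P;b+=P@e
    p=np.linalg.solve(A,b); return p,[np.linalg.norm((np.eye(3)-np.outer(ray(*o)[1],ray(*o)[1]))@(p-ray(*o)[0])) for o in obs]
E
python3 - <<'E'
from h import *
import pickle
st=get_state(); print(st)
for n in ['scene','top','wrist']:
    s=snapshot(n); pickle.dump(s,open(f'{n}0.pkl','wb')); cv2.imwrite(f'pics/{n}0.png',s['pixels']); print(n,s['eye'],s['attitude'],s['k1'],np.array(s['K']).tolist())
E
```

```text
{'time_s': 0.0, 'q': array([ 1.10002808e+00,  3.42754267e-01,  1.52500000e+00,  7.05846732e-06,
        1.27541450e+00, -1.46018777e-01]), 'dq': array([ 0.00061805, -0.00026527, -0.00025066,  0.00031828,  0.00030646,
       -0.0004007 ]), 'joint_efforts': array([-2.49500838e-03, -4.33676183e+01, -2.46001142e+01, -4.94597116e-04,
        8.04505718e-03,  3.87460986e-06]), 'ee_pos': array([167.33014451, 497.23181518, 249.31550905]), 'tool_rot': array([-1.57235469e+00,  2.36003169e-04, -3.24751711e-01]), 'force': array([-0.28969647,  0.13953299,  0.57284507]), 'ft_torque': array([ 0.03922513, -0.01324316, -0.03193403]), 'grip_width': 1.0043398382697266}
scene [1217.51481376  722.98640173 1167.93278864] [ 0.72200579 -0.00458295  2.44092271] -0.013029695292224936 [[525.6509753389951, 0.0, 275.20950689418373], [0.0, 525.6509753389951, 216.3590584662569], [0.0, 0.0, 1.0]]
top [ 289.56811643   -7.86688191 1553.43453267] [ 0.21904382 -0.0057779  -1.50062791] -0.13464858979002045 [[469.56480820887634, 0.0, 268.9473438268264], [0.0, 469.56480820887634, 217.29875689713174], [0.0, 0.0, 1.0]]
wrist [ 93.67105238 522.27941342 373.28757014] [-0.30830754  0.00258931  1.2461142 ] 0.009043286893512695 [[297.88075446302355, 0.0, 281.15935404236683], [0.0, 297.88075446302355, 210.00640146316624], [0.0, 0.0, 1.0]]
```

```bash
ls pics
```

```text
scene0.png
top0.png
wrist0.png
```

View pics/scene0.png

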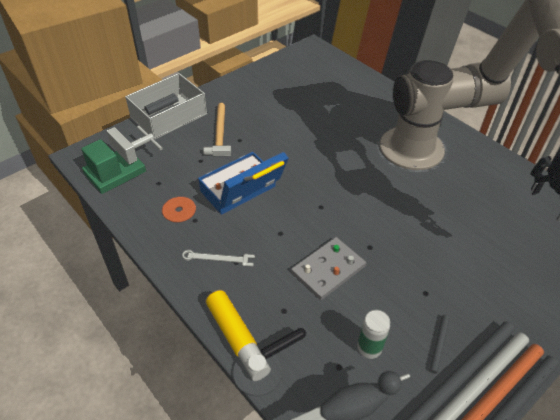

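View pics/top0.png

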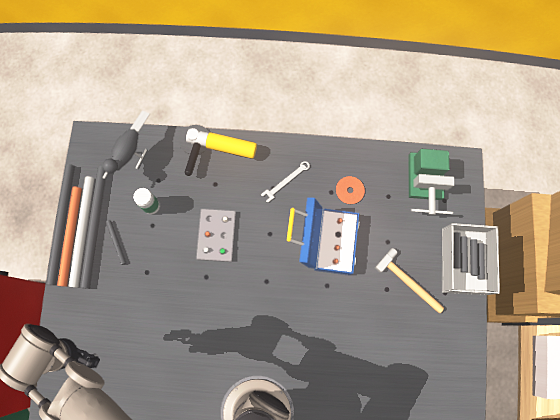

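View pics/wrist0.png

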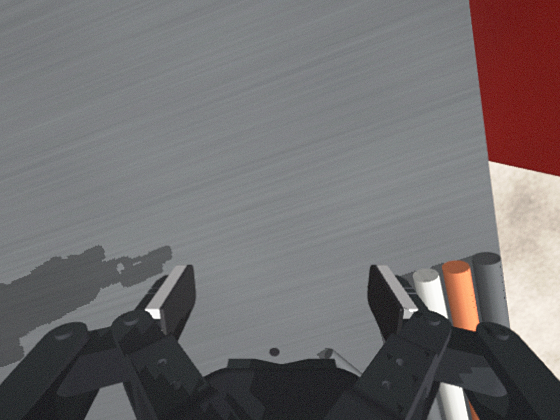

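```bash
python3 - <<'E'
from h import *
a=cv2.imread('pics/top0.png'); cv2.imwrite('pics/c1.png',cv2.resize(a[180:290,180:380],None,fx=4,fy=4,interpolation=cv2.INTER_CUBIC))
a=cv2.imread('pics/scene0.png'); cv2.imwrite('pics/c2.png',cv2.resize(a[140:300,190:380],None,fx=3.6,fy=3.6,interpolation=cv2.INTER_CUBIC))
E
```

```text
(no output)
```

View pics/c1.png

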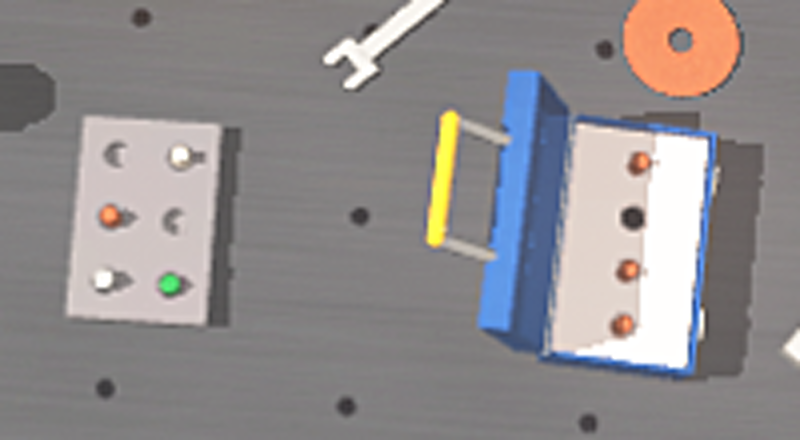

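View pics/c2.png

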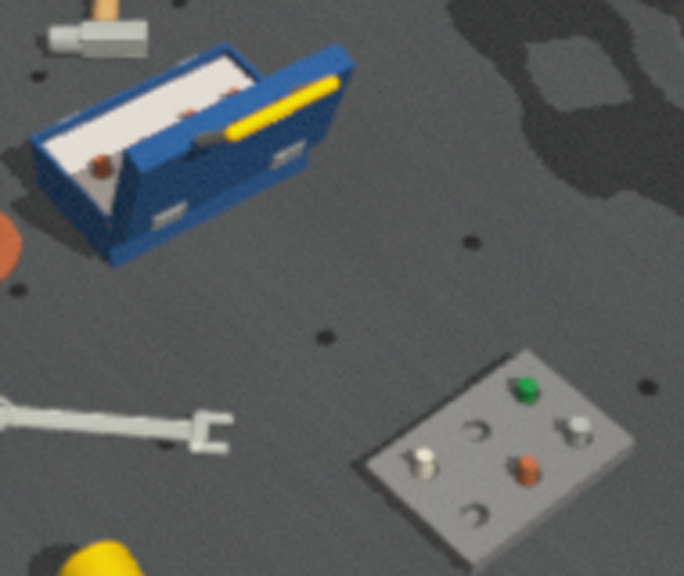

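```bash
cat > m.py <<'E'
from h import *
import pickle
T=pickle.load(open('top0.pkl','rb'));S=pickle.load(open('scene0.pkl','rb'))
def comps(s,lo,hi,box,minA=4):
    hsv=cv2.cvtColor(s['pixels'],cv2.COLOR_BGR2HSV); m=cv2.inRange(hsv,lo,hi)
    k=np.zeros_like(m);k[box[1]:box[3],box[0]:box[2]]=1;m=m*k
    n,l,st,c=cv2.connectedComponentsWithStats(m)
    return [(st[i,4],c[i],st[i],(l==i).astype(np.uint8)) for i in range(1,n) if st[i,4]>=minA]
E
python3 - <<'E'
from m import *
cap=comps(T,(3,90,90),(20,255,255),(180,180,250,290))
for c in cap: print('capT',c[0],c[1],onz(T,*c[1],28))
cs=comps(S,(3,90,60),(20,255,255),(290,230,380,300))
for c in cs: print('capS',c[0],c[1],onz(S,*c[1],28))
print(tri([(T,*cap[0][1]),(S,*cs[0][1])]))
for c in comps(T,(3,90,90),(20,255,255),(320,200,370,280)): print('casecap',c[0],c[1],onz(T,*c[1],58))
for n,s,b in (('T',T,(275,195,310,255)),('S',S,(240,150,295,190))):
    for c in comps(s,(22,120,80),(35,255,255),b):
        ys,xs=np.nonzero(c[3]); r=cv2.minAreaRect(np.c_[xs,ys].astype(np.float32)); print('bar',n,c[0],c[1],r, cv2.boxPoints(r).tolist())
# pocket dark
g=cv2.cvtColor(T['pixels'],cv2.COLOR_BGR2GRAY)
m=np.zeros_like(g); m[226:242,330:348]=(g[226:242,330:348]<90)
ys,xs=np.nonzero(m); print('pocket',len(xs),xs.mean(),ys.mean(),onz(T,xs.mean(),ys.mean(),46))
# tray
hsv=cv2.cvtColor(T['pixels'],cv2.COLOR_BGR2HSV)
m=((g>135)).astype(np.uint8);k=np.zeros_like(m);k[200:270,190:245]=1;m*=k
c=max(cv2.findContours(m,0,2)[0],key=cv2.contourArea);r=cv2.minAreaRect(c);print('tray',r)
P=np.array([onz(T,*p,18)[:2] for p in cv2.boxPoints(r)]);print(P,P.mean(0),[np.linalg.norm(P[i]-P[i-1]) for i in range(4)])
# blue case
b=comps(T,(100,120,60),(125,255,255),(290,180,380,290))
for c in b: print('blue',c[0],c[1],c[2])
E
```

```text
capT 20 [207.15 233.7 ] [558.89594308 207.17208903  28.        ]
capS 38 [336.02631579 270.42105263] [565.76147684 208.52986077  28.        ]
(array([561.03919608, 206.83833791,  21.47684773]), [np.float64(1.5981047093928307), np.float64(1.5981047093929592)])
casecap 61 [350.16393443 201.21311475] [ 695.76800161 -257.08998028   58.        ]
casecap 18 [339.55555556 220.11111111] [ 629.35624096 -224.20327923   58.        ]
casecap 20 [336.75 246.95] [ 540.00210934 -218.53904587   58.        ]
casecap 19 [335.21052632 260.94736842] [ 494.20857708 -215.47259365   58.        ]
bar T 123 [290.07317073 224.14634146] ((290.08551025390625, 224.0111541748047), (3.7077231407165527, 32.50724792480469), 7.4314093589782715) [[286.1449890136719, 239.8884735107422], [290.3494567871094, 207.65428161621094], [294.0260314941406, 208.1338348388672], [289.8215637207031, 240.36802673339844]]
bar S 161 [267.39130435 169.79503106] ((267.60003662109375, 169.70001220703125), (4.472135543823242, 35.32987594604492), 63.43495178222656) [[250.80003356933594, 175.60000610351562], [282.4000244140625, 159.800018310
[... 363 characters left out ...]
120.57399579]] [560.81800311 181.75298547] [np.float64(119.19175415219617), np.float64(174.7649599243066), np.float64(121.96969675401235), np.float64(174.14730068732814)]
blue 498 [307.24497992 230.26706827] [300 198  15  65 498]
blue 6 [321.  211.5] [321 209   1   6   6]
blue 5 [332. 210.] [330 210   5   1   5]
blue 166 [347.3373494  248.04819277] [318 211  41  63 166]
blue 7 [320. 220.] [320 217   1   7   7]
blue 6 [319.  229.5] [319 227   1   6   6]
blue 6 [318.  238.5] [318 236   1   6   6]
blue 4 [312.5 240.5] [312 240   2   2   4]
blue 8 [317.  246.5] [317 243   1   8   8]
blue 22 [315.04545455 260.45454545] [314 252   3  16  22]
blue 7 [311.42857143 261.57142857] [311 260   2   4   7]
```

```bash
cat >> h.py <<'E'
def tod(dw,yaw):  # world delta mm -> tool dx,dy,dz cm for tool down with yaw
    c,s=np.cos(yaw),np.sin(yaw); return np.round([(c*dw[0]+s*dw[1])/10,-dw[2]/10,(-s*dw[0]+c*dw[1])/10],2)
E
python3 - <<'E'
from m import *
print('bar',tri([(T,290.08,224.1),(S,267.5,169.7)]))
for p,q in (((288,240.1),(251.8,177.6)),((292.2,207.9),(283.4,161.8))): print(tri([(T,*p),(S,*q)]),onz(T,*p,205))
print('can',onz(T,145,200,130))
y=-0.064; ex=np.array([np.cos(y),np.sin(y)]);ey=np.array([-ex[1],ex[0]]);p=np.array([584.8,-221.7])
print('hinge',p-22.5*ex+60*ey,'bar pred',p-22.5*ex+162*ey)
print(tod([392.5,-289.6,0],-0.325))
E
```

```text
bar (array([575.32669246, -59.65281381, 204.52242373]), [np.float64(2.3644309999594686), np.float64(2.3644309999595166)])
(array([564.89679171, -84.43999182, 141.663     ]), [np.float64(38.94315351332253), np.float64(38.94315351332268)]) [525.65168168 -54.71884033 205.        ]
(array([586.19337182, -34.18063477, 269.50111334]), [np.float64(31.514734095163966), np.float64(31.514734095163984)]) [622.87687356 -61.18450137 205.        ]
can [634.12696575 400.42934491 130.        ]
hinge [ 566.18344337 -160.3838209 ] bar pred [572.70698783 -58.59264561]
[ 46.44   0.   -14.91]
```

>>> send_rows(targets=[{"dx": 2, "dz": -0.6, "wy": -0.02, "jaw": 0.3}, {"dx": 6, "dz": -1.9, "wy": -0.06, "jaw": 0.3}, {"dx": 10.5, "dz": -3.4, "wy": -0.1, "jaw": 0.3}, {"dx": 15, "dz": -4.8, "wy": -0.14, "jaw": 0.3}, {"dx": 19.5, "dz": -6.3, "wy": -0.18, "jaw": 0.3}, {"dx": 24, "dz": -7.7, "wy": -0.22, "jaw": 0.3}, {"dx": 28.5, "dz": -9.2, "wy": -0.261, "jaw": 0.3}, {"dx": 33, "dz": -10.6, "wy": -0.261, "jaw": 0.3}, {"dx": 37.5, "dz": -12, "wy": -0.261, "jaw": 0.3}, {"dx": 42, "dz": -13.5, "wy": -0.261, "jaw": 0.3}], force=40)

```text
validation failed for argument at $.ta...
```

```bash
python3 -c "
from h import *
print(tod([392.5-420*np.cos(.325)-(-135)*np.sin(.325),-289.6+420*np.sin(.325)+135*np.cos(.325),0],-0.064))"
```

```text
[ 3.93  0.   -2.51]
```

>>> send_rows(targets=[{"dx": 2, "dy": 0, "dz": -0.6, "wx": 0, "wy": -0.02, "wz": 0, "jaw": 0.3}, {"dx": 6, "dy": 0, "dz": -1.9, "wx": 0, "wy": -0.06, "wz": 0, "jaw": 0.3}, {"dx": 10.5, "dy": 0, "dz": -3.4, "wx": 0, "wy": -0.1, "wz": 0, "jaw": 0.3}, {"dx": 15, "dy": 0, "dz": -4.8, "wx": 0, "wy": -0.14, "wz": 0, "jaw": 0.3}, {"dx": 19.5, "dy": 0, "dz": -6.3, "wx": 0, "wy": -0.18, "wz": 0, "jaw": 0.3}, {"dx": 24, "dy": 0, "dz": -7.7, "wx": 0, "wy": -0.22, "wz": 0, "jaw": 0.3}, {"dx": 28.5, "dy": 0, "dz": -9.2, "wx": 0, "wy": -0.261, "wz": 0, "jaw": 0.3}, {"dx": 33, "dy": 0, "dz": -10.6, "wx": 0, "wy": -0.261, "wz": 0, "jaw": 0.3}, {"dx": 37.5, "dy": 0, "dz": -12, "wx": 0, "wy": -0.261, "wz": 0, "jaw": 0.3}, {"dx": 42, "dy": 0, "dz": -13.5, "wx": 0, "wy": -0.261, "wz": 0, "jaw": 0.3}], force=40)

```text
time_s: 1.15
ee_pos: [523.7, 234.2, 249.8]
tool_rot: [-1.571, 0.0, -0.064]
force: [0.7, 1.1, -0.3]
grip_width: 0.697
```

>>> send_rows(targets=[{"dx": 1.5, "dy": 3, "dz": -1, "wx": 0, "wy": 0, "wz": 0, "jaw": 0.55}, {"dx": 3, "dy": 7, "dz": -2, "wx": 0, "wy": 0, "wz": 0, "jaw": 0.55}, {"dx": 3.9, "dy": 10.5, "dz": -2.5, "wx": 0, "wy": 0, "wz": 0, "jaw": 0.55}, {"dx": 3.9, "dy": 12, "dz": -2.5, "wx": 0, "wy": 0, "wz": 0, "jaw": 0.55}, {"dx": 3.9, "dy": 12, "dz": -2.5, "wx": 0, "wy": 0, "wz": 0, "jaw": 0.55}, {"dx": 3.9, "dy": 12, "dz": -2.5, "wx": 0, "wy": 0, "wz": 0, "jaw": 0.55}])

```text
time_s: 1.75
ee_pos: [559.9, 208.3, 130.3]
tool_rot: [-1.571, 0.0, -0.064]
force: [0.1, 0.6, -0.7]
grip_width: 0.454
```

```bash
python3 - <<'E'
from h import *
import pickle
st=get_state(); print(st['ee_pos'],st['tool_rot'],st['grip_width'],st['force'])
s=snapshot('wrist');pickle.dump(s,open('w1.pkl','wb'));cv2.imwrite('pics/w1.png',s['pixels']);print(s['eye'],s['attitude'])
E
```

```text
[559.94401479 208.29637861 130.30410642] [-1.57069985e+00  1.50620547e-05 -6.36937396e-02] 0.45386383564555133 [ 0.08707071  0.57651873 -0.66828019]
[482.26494061 213.31376563 254.18789458] [-3.08180704e-01  1.11178718e-03  1.50719814e+00]
```

View pics/w1.png

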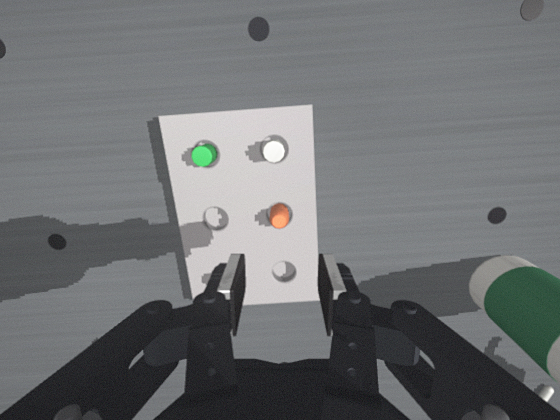

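```bash
python3 - <<'E'
from m import *
W=pickle.load(open('w1.pkl','rb'))
for c in comps(W,(3,120,90),(20,255,255),(180,110,320,300)):
    print(c[0],c[1],c[2],onz(W,*c[1],24)); cc=c
g=cv2.cvtColor(W['pixels'],cv2.COLOR_BGR2GRAY)
print(tri([(W,*cc[1]),(T,207.15,233.7)]))
# outline: top disc top edge & bottom
print(onz(W,279.5,cc[2][1],34),onz(W,279.5,cc[2][1]+cc[2][3],18))
# parts green/white too
for c in comps(W,(50,120,60),(80,255,255),(150,110,320,300)): print('green',c[1],onz(W,*c[1],24))
# tray outline corners at z=18
for u,v in ((160,117),(313,105),(320,302),(191,304)): print((u,v),onz(W,u,v,18))
p=np.array([559.9,208.3,130.3]);zy=np.array([.064,.998,0])
print([proj(W,p+k*zy-np.array([0,0,d])) for k in(-19,19) for d in (0,19)])
E
```

```text
349 [279.08882521 216.02292264] [270 204  19  24 349] [560.41092952 206.38726113  24.        ]
(array([558.32254707, 206.69598275,  30.5382242 ]), [np.float64(0.16807807922380472), np.float64(0.1680780792238568)])
[547.26898085 207.64715113  34.        ] [573.1792165  205.85022314  18.        ]
green [203.56756757 154.77395577] [507.35109189 151.95729325  24.        ]
(160, 117) [477.89601915 121.59872471  18.        ]
(313, 105) [476.60603366 237.2518346   18.        ]
(320, 302) [648.33821413 238.34343098  18.        ]
(191, 304) [642.93807864 119.37819742  18.        ]
[(np.float64(241.31935469464722), np.float64(286.8946768120269)), (np.float64(245.88393453668556), np.float64(267.4114611878364)), (np.float64(321.2966106063664), np.float64(286.97473798300234)), (np.float64(316.7760641949177), np.float64(267.4780793761877))]
```

>>> send_rows(targets=[{"dx": 0, "dy": 3, "dz": -0.17, "wx": 0, "wy": 0, "wz": 0, "jaw": 0.55}, {"dx": 0, "dy": 6, "dz": -0.17, "wx": 0, "wy": 0, "wz": 0, "jaw": 0.55}, {"dx": 0, "dy": 8, "dz": -0.17, "wx": 0, "wy": 0, "wz": 0, "jaw": 0.55}, {"dx": 0, "dy": 8.8, "dz": -0.17, "wx": 0, "wy": 0, "wz": 0, "jaw": 0.55}, {"dx": 0, "dy": 8.8, "dz": -0.17, "wx": 0, "wy": 0, "wz": 0, "jaw": 0.6}, {"dx": 0, "dy": 8.8, "dz": -0.17, "wx": 0, "wy": 0, "wz": 0, "jaw": 0.65}])

```text
time_s: 2.4
ee_pos: [560.7, 206.9, 43.7]
tool_rot: [-1.57, -0.003, -0.064]
force: [0.2, 0.3, 0.9]
grip_width: 0.354
```

```bash
python3 - <<'E'
from h import *
import pickle
st=get_state(); print(st['ee_pos'],st['tool_rot'],st['grip_width'],st['force'])
s=snapshot('wrist');pickle.dump(s,open('w2.pkl','wb'));cv2.imwrite('pics/w2.png',cv2.resize(s['pixels'][150:400,170:390],None,fx=2.4,fy=2.4))
E
```

```text
[560.71360626 206.88356776  43.67131788] [-1.56993275 -0.00273411 -0.0635075 ] 0.3536360447793062 [0.17969677 0.29752307 0.92339656]
```

View pics/w2.png

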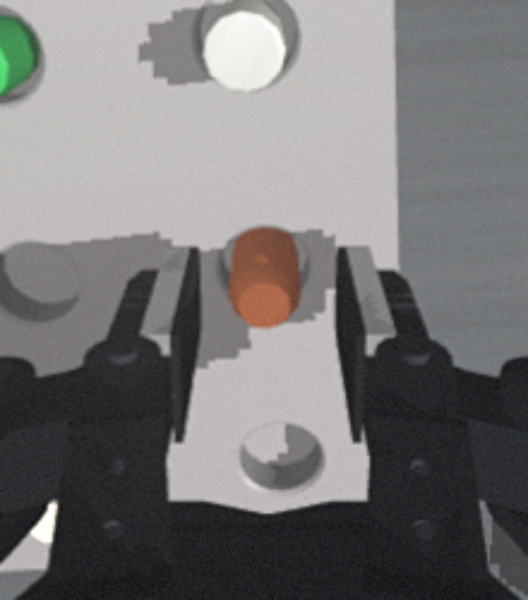

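The cap (crop ~265,290) stands centred between the pads, tips just above the tray. Closing.

>>> send_rows(targets=[{"dx": 0, "dy": 0, "dz": 0, "wx": 0, "wy": 0, "wz": 0, "jaw": 0.75}, {"dx": 0, "dy": 0, "dz": 0, "wx": 0, "wy": 0, "wz": 0, "jaw": 0.85}, {"dx": 0, "dy": 0, "dz": 0, "wx": 0, "wy": 0, "wz": 0, "jaw": 1}, {"dx": 0, "dy": 0, "dz": 0, "wx": 0, "wy": 0, "wz": 0, "jaw": 1}, {"dx": 0, "dy": 0, "dz": 0, "wx": 0, "wy": 0, "wz": 0, "jaw": 1}, {"dx": 0, "dy": 0, "dz": 0, "wx": 0, "wy": 0, "wz": 0, "jaw": 1}], force=40)

```text
time_s: 3.05
ee_pos: [560.5, 206.6, 43.3]
tool_rot: [-1.57, -0.002, -0.064]
force: [-0.7, -1.6, 5.5]
grip_width: 0.154
```

>>> send_rows(targets=[{"dx": 0, "dy": -0.3, "dz": 0, "wx": 0, "wy": 0, "wz": 0, "jaw": 1}, {"dx": 0, "dy": -1, "dz": 0, "wx": 0, "wy": 0, "wz": 0, "jaw": 1}, {"dx": 0, "dy": -3, "dz": 0, "wx": 0, "wy": 0, "wz": 0, "jaw": 1}, {"dx": 0, "dy": -6, "dz": 0, "wx": 0, "wy": 0, "wz": 0, "jaw": 1}, {"dx": 0, "dy": -10, "dz": 0, "wx": 0, "wy": 0, "wz": 0, "jaw": 1}, {"dx": 0, "dy": -14, "dz": 0, "wx": 0, "wy": 0, "wz": 0, "jaw": 1}])

```text
time_s: 3.65
ee_pos: [559.2, 206.4, 183.4]
tool_rot: [-1.571, 0.001, -0.064]
force: [1.3, 0.0, -0.9]
grip_width: 0.152
```

```bash
python3 - <<'E'
from h import *
import pickle
st=get_state(); print(st['ee_pos'],st['tool_rot'],st['grip_width'],st['force'])
s=snapshot('wrist');pickle.dump(s,open('w3.pkl','wb'));cv2.imwrite('pics/w3.png',cv2.resize(s['pixels'][150:400,170:390],None,fx=2.4,fy=2.4))
E
```

```text
[559.20252147 206.35804043 183.35399736] [-1.57104474e+00  1.13728962e-03 -6.38000044e-02] 0.15212523923743904 [ 1.28233722  0.03247529 -0.90955484]
```

View pics/w3.png

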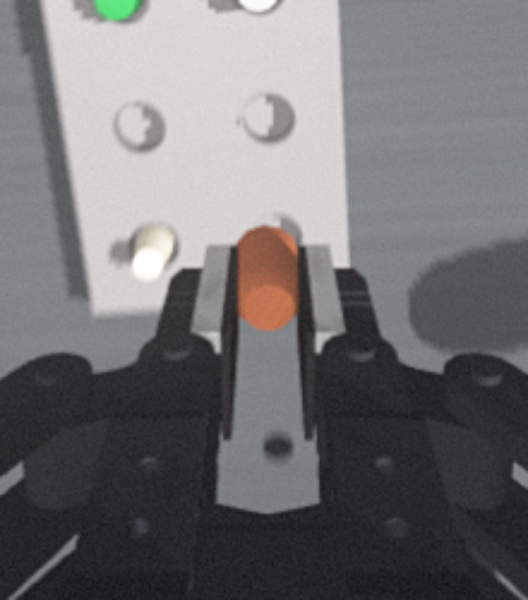

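```bash
python3 -c "
from h import *
print(tod([25.4,-428.3,107],-0.064))"
```

```text
[  5.27 -10.7  -42.58]
```

>>> send_rows(targets=[{"dx": 0, "dy": -4, "dz": -1, "wx": 0, "wy": 0, "wz": 0, "jaw": 1}, {"dx": 0, "dy": -8, "dz": -3, "wx": 0, "wy": 0, "wz": 0, "jaw": 1}, {"dx": 0, "dy": -11, "dz": -6, "wx": 0, "wy": 0, "wz": 0, "jaw": 1}, {"dx": 0, "dy": -11, "dz": -10, "wx": 0, "wy": 0, "wz": 0, "jaw": 1}, {"dx": 0, "dy": -11, "dz": -14, "wx": 0, "wy": 0, "wz": 0, "jaw": 1}, {"dx": 0, "dy": -11, "dz": -17, "wx": 0, "wy": 0, "wz": 0, "jaw": 1}, {"dx": 0, "dy": -11, "dz": -18, "wx": 0, "wy": 0, "wz": 0, "jaw": 1}, {"dx": 0, "dy": -11, "dz": -18, "wx": 0, "wy": 0, "wz": 0, "jaw": 1}])

```text
time_s: 4.5
ee_pos: [548.1, 25.8, 292.1]
tool_rot: [-1.571, -0.0, -0.066]
force: [-0.5, -0.6, -1.5]
grip_width: 0.146
```

>>> send_rows(targets=[{"dx": 0.6, "dy": 0, "dz": -2, "wx": 0, "wy": 0, "wz": 0, "jaw": 1}, {"dx": 1.5, "dy": 0, "dz": -6, "wx": 0, "wy": 0, "wz": 0, "jaw": 1}, {"dx": 2.5, "dy": 0, "dz": -10, "wx": 0, "wy": 0, "wz": 0, "jaw": 1}, {"dx": 3.5, "dy": 0, "dz": -14, "wx": 0, "wy": 0, "wz": 0, "jaw": 1}, {"dx": 4.5, "dy": 0, "dz": -18, "wx": 0, "wy": 0, "wz": 0, "jaw": 1}, {"dx": 5.3, "dy": 0, "dz": -22, "wx": 0, "wy": 0, "wz": 0, "jaw": 1}, {"dx": 5.3, "dy": 0, "dz": -24.6, "wx": 0, "wy": 0, "wz": 0, "jaw": 1}, {"dx": 5.3, "dy": 4, "dz": -24.6, "wx": 0, "wy": 0, "wz": 0, "jaw": 1}, {"dx": 5.3, "dy": 8, "dz": -24.6, "wx": 0, "wy": 0, "wz": 0, "jaw": 1}, {"dx": 5.3, "dy": 12, "dz": -24.6, "wx": 0, "wy": 0, "wz": 0, "jaw": 1}])

```text
time_s: 5.5
ee_pos: [586.1, -220.6, 170.6]
tool_rot: [-1.57, -0.001, -0.063]
force: [0.2, 0.1, -0.7]
grip_width: 0.156
```

>>> send_rows(targets=[{"dx": 0, "dy": 1, "dz": 0, "wx": 0, "wy": 0, "wz": 0, "jaw": 1}, {"dx": 0, "dy": 1, "dz": 0, "wx": 0, "wy": 0, "wz": 0, "jaw": 1}, {"dx": 0, "dy": 1, "dz": 0, "wx": 0, "wy": 0, "wz": 0, "jaw": 1}])

```text
time_s: 5.8
ee_pos: [586.9, -221.8, 164.0]
tool_rot: [-1.572, -0.003, -0.063]
force: [-0.3, -0.9, 0.1]
grip_width: 0.153
```

```bash
python3 - <<'E'
from h import *
import pickle
st=get_state(); print(st['ee_pos'],st['tool_rot'],st['grip_width'],st['force'])
s=snapshot('wrist');pickle.dump(s,open('w4.pkl','wb'));cv2.imwrite('pics/w4.png',s['pixels']);print(s['eye'],s['attitude'])
E
```

```text
[ 586.8503723  -221.80812851  164.01968094] [-1.57188582 -0.00303228 -0.06282964] 0.1527006479557757 [-0.28756065 -0.92778136  0.11109422]
[ 508.79750965 -216.6989997   287.64891568] [-0.31118817  0.00229281  1.50803433]
```

View pics/w4.png

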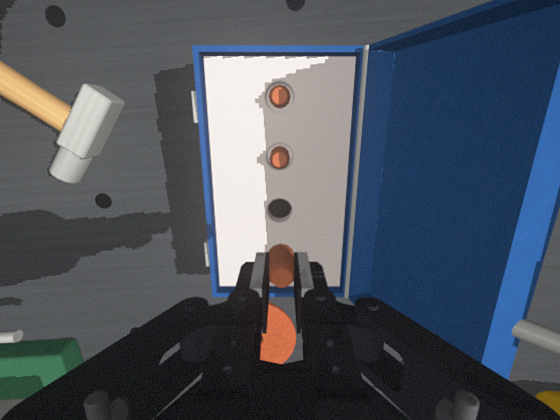

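```bash
python3 - <<'E'
from m import *
W=pickle.load(open('w4.pkl','rb'))
cv2.imwrite('pics/w4c.png',cv2.resize(W['pixels'][70:300,190:370],None,fx=3.2,fy=3.2,interpolation=cv2.INTER_CUBIC))
g=cv2.cvtColor(W['pixels'],cv2.COLOR_BGR2GRAY)
m=np.zeros_like(g);m[190:228,260:300]=(g[190:228,260:300]<95)
n,l,st,c=cv2.connectedComponentsWithStats(m)
for i in range(1,n):
    if st[i,4]>20: print('dark',st[i],c[i],onz(W,*c[i],48),onz(W,st[i,0]+st[i,2]/2,st[i,1]+st[i,3]/2,48))
for c in comps(W,(0,100,50),(20,255,255),(255,80,310,180),20): print('cap',c[1],c[0],onz(W,*c[1],60))
for u,v in ((193,47),(368,47),(217,296),(345,296)): print('rim',onz(W,u,v,58))
E
```

```text
dark [268 199  23  19 345] [279.11304348 208.03768116] [ 583.84413552 -223.69494008   48.        ] [ 584.27240984 -223.39557466   48.        ]
cap [278.6440678   95.22033898] 295 [ 495.87671548 -218.2079961    60.        ]
cap [278.96677741 157.31561462] 301 [ 539.7897066  -220.83797041   60.        ]
rim [ 461.32132062 -274.93001152   58.        ]
rim [ 468.90779615 -155.01094967   58.        ]
rim [ 659.36129042 -284.03779634   58.        ]
rim [ 666.34399119 -170.12801318   58.        ]
```

View pics/w4c.png

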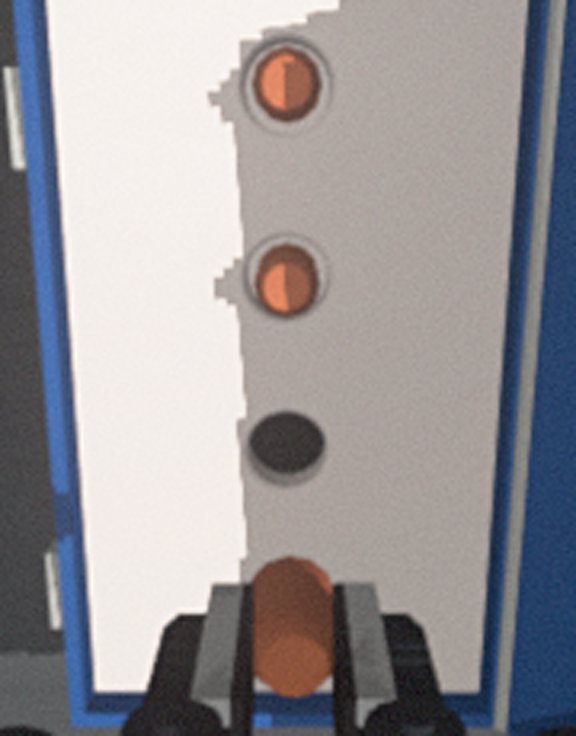

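```bash
python3 - <<'E'
from m import *
W=pickle.load(open('w4.pkl','rb'))
print(onz(W,279.9,210.1,48)); print(onz(W,280.9,278.7,154.7), 'bottomedge', onz(W,281,244,130))
E
```

```text
[ 585.70866718 -223.14950793   48.        ]
[ 587.89801635 -222.10699026  154.7       ] bottomedge [ 579.94049307 -221.62425758  130.        ]
```

>>> send_rows(targets=[{"dx": -0.21, "dy": 2, "dz": -0.11, "wx": 0, "wy": 0, "wz": 0, "jaw": 1}, {"dx": -0.21, "dy": 4, "dz": -0.11, "wx": 0, "wy": 0, "wz": 0, "jaw": 1}, {"dx": -0.21, "dy": 5.7, "dz": -0.11, "wx": 0, "wy": 0, "wz": 0, "jaw": 1}, {"dx": -0.21, "dy": 6.6, "dz": -0.11, "wx": 0, "wy": 0, "wz": 0, "jaw": 1}, {"dx": -0.21, "dy": 6.6, "dz": -0.11, "wx": 0, "wy": 0, "wz": 0, "jaw": 1}, {"dx": -0.21, "dy": 6.6, "dz": -0.11, "wx": 0, "wy": 0, "wz": 0, "jaw": 1}])

```text
time_s: 6.45
ee_pos: [584.1, -223.3, 97.5]
tool_rot: [-1.572, -0.002, -0.064]
force: [0.4, -0.0, 0.2]
grip_width: 0.147
```

```bash
python3 - <<'E'
from h import *
import pickle
st=get_state(); print(st['ee_pos'],st['tool_rot'],st['grip_width'],st['force'])
s=snapshot('wrist');pickle.dump(s,open('w5.pkl','wb'));cv2.imwrite('pics/w5.png',cv2.resize(s['pixels'][100:330,190:370],None,fx=3.2,fy=2.6))
E
```

```text
[ 584.11245383 -223.34609376   97.49431463] [-1.57168325 -0.00227757 -0.06375144] 0.14729106055102467 [ 0.38341771 -0.00372899  0.16469045]
```

View pics/w5.png

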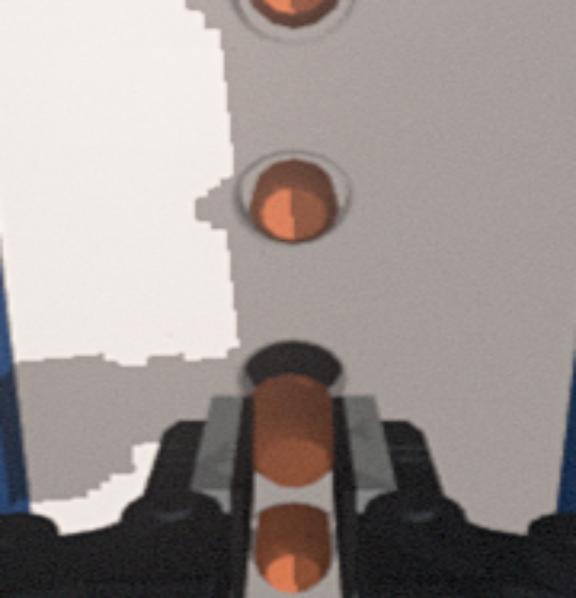

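```bash
python3 - <<'E'
from m import *
W=pickle.load(open('w5.pkl','rb'))
print('pocket far edge',onz(W,281.5,230.8,48)+[10.5,0,0]); print('cap far',onz(W,281.4,243.8,62.2)+[8,0,0], 'top near', onz(W,281.4,100+487/2.6,88)-[5.5,0,0])
E
```

```text
pocket far edge [ 585.69992485 -222.74067393   48.        ]
cap far [ 585.63967222 -222.93892816   62.2       ] top near [ 584.74993714 -223.70443274   88.        ]
```

>>> send_rows(targets=[{"dx": 0, "dy": 0.7, "dz": 0, "wx": 0, "wy": 0, "wz": 0, "jaw": 1}, {"dx": 0, "dy": 1.3, "dz": 0, "wx": 0, "wy": 0, "wz": 0, "jaw": 1}, {"dx": 0, "dy": 1.8, "dz": 0, "wx": 0, "wy": 0, "wz": 0, "jaw": 1}, {"dx": 0, "dy": 2.1, "dz": 0, "wx": 0, "wy": 0, "wz": 0, "jaw": 1}, {"dx": 0, "dy": 2.1, "dz": 0, "wx": 0, "wy": 0, "wz": 0, "jaw": 1}, {"dx": 0, "dy": 2.1, "dz": 0, "wx": 0, "wy": 0, "wz": 0, "jaw": 1}])

```text
time_s: 7.1
ee_pos: [583.3, -223.0, 74.9]
tool_rot: [-1.571, -0.0, -0.064]
force: [-0.0, -0.2, -0.4]
grip_width: 0.152
```

>>> send_rows(targets=[{"dx": 0.1, "dy": 0.1, "dz": 0, "wx": 0, "wy": 0, "wz": 0, "jaw": 1}, {"dx": 0.1, "dy": 0.2, "dz": 0, "wx": 0, "wy": 0, "wz": 0, "jaw": 1}, {"dx": 0.1, "dy": 0.25, "dz": 0, "wx": 0, "wy": 0, "wz": 0, "jaw": 1}, {"dx": 0.1, "dy": 0.25, "dz": 0, "wx": 0, "wy": 0, "wz": 0, "jaw": 1}])

```text
time_s: 7.5
ee_pos: [584.2, -223.0, 72.4]
tool_rot: [-1.571, 0.0, -0.064]
force: [-0.1, 1.6, -0.2]
grip_width: 0.153
```

>>> send_rows(targets=[{"dx": 0, "dy": 0.05, "dz": 0, "wx": 0, "wy": 0, "wz": 0, "jaw": 1}, {"dx": 0, "dy": 0.1, "dz": 0, "wx": 0, "wy": 0, "wz": 0, "jaw": 1}, {"dx": 0, "dy": 0.1, "dz": 0, "wx": 0, "wy": 0, "wz": 0, "jaw": 1}])

```text
time_s: 7.8
ee_pos: [584.3, -223.1, 71.5]
tool_rot: [-1.571, -0.0, -0.064]
force: [-0.6, 0.7, -0.1]
grip_width: 0.152
```

```bash
python3 - <<'E'
from h import *
st=get_state(); print(st['ee_pos'],st['force'])
s=snapshot('wrist');cv2.imwrite('pics/w6.png',cv2.resize(s['pixels'][100:330,190:370],None,fx=3.2,fy=2.6))
E
```

```text
[ 584.30784994 -223.06635521   71.51026706] [-0.58965025  0.71475594 -0.06798162]
```

View pics/w6.png

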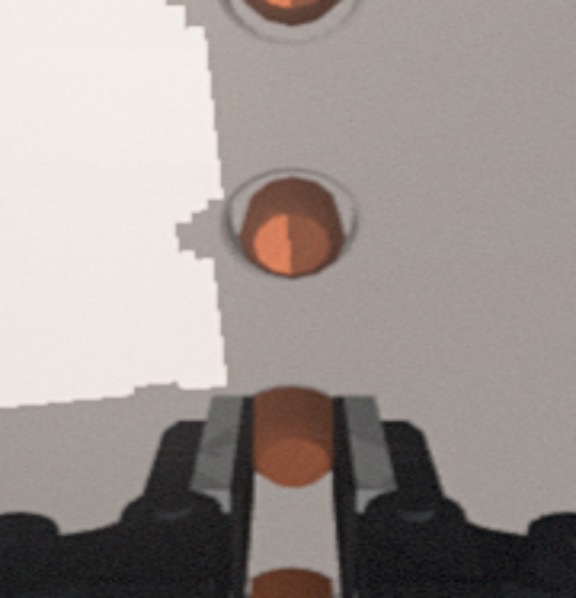

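Cap is in the pocket, no contact force yet; lower 1 mm more and open.

>>> send_rows(targets=[{"dx": 0, "dy": 0.08, "dz": 0, "wx": 0, "wy": 0, "wz": 0, "jaw": 1}, {"dx": 0, "dy": 0.08, "dz": 0, "wx": 0, "wy": 0, "wz": 0, "jaw": 1}, {"dx": 0, "dy": 0.08, "dz": 0, "wx": 0, "wy": 0, "wz": 0, "jaw": 0.8}, {"dx": 0, "dy": 0.08, "dz": 0, "wx": 0, "wy": 0, "wz": 0, "jaw": 0.75}, {"dx": 0, "dy": 0.08, "dz": 0, "wx": 0, "wy": 0, "wz": 0, "jaw": 0.7}, {"dx": 0, "dy": 0.08, "dz": 0, "wx": 0, "wy": 0, "wz": 0, "jaw": 0.6}, {"dx": 0, "dy": 0.08, "dz": 0, "wx": 0, "wy": 0, "wz": 0, "jaw": 0.6}])

```text
time_s: 8.55
ee_pos: [584.2, -223.0, 70.5]
tool_rot: [-1.571, 0.0, -0.064]
force: [0.5, -0.3, -0.1]
grip_width: 0.4
```

```bash
python3 - <<'E'
from h import *
st=get_state(); print(st['ee_pos'],st['force'])
s=snapshot('wrist');cv2.imwrite('pics/w7.png',cv2.resize(s['pixels'][100:330,190:370],None,fx=3.2,fy=2.6))
E
```

```text
[ 584.22288205 -223.02174859   70.52899476] [ 0.53698262 -0.27787599 -0.07839342]
```

View pics/w7.png

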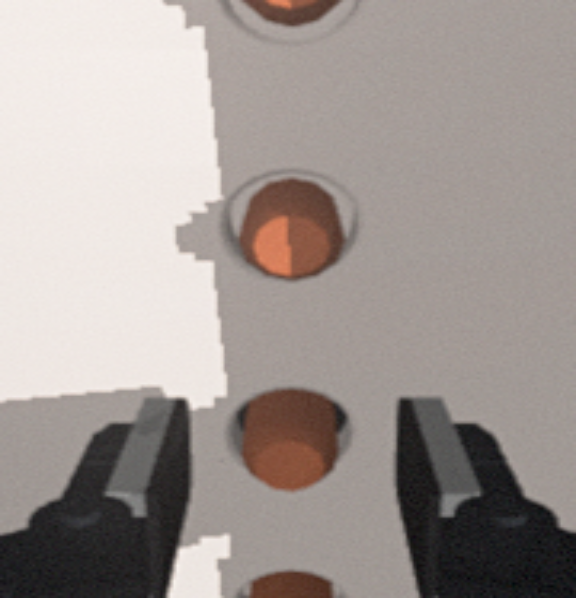

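>>> send_rows(targets=[{"dx": 0, "dy": -1, "dz": 0, "wx": 0, "wy": 0, "wz": 0, "jaw": 0.6}, {"dx": 0, "dy": -4, "dz": 0, "wx": 0, "wy": 0, "wz": 0, "jaw": 0.6}, {"dx": 0, "dy": -8, "dz": 0, "wx": 0, "wy": 0, "wz": 0, "jaw": 0.6}, {"dx": 0, "dy": -12, "dz": 0, "wx": 0, "wy": 0, "wz": 0, "jaw": 0.6}, {"dx": 0, "dy": -16, "dz": 0, "wx": 0, "wy": 0, "wz": 0, "jaw": 0.6}, {"dx": 0, "dy": -20, "dz": 0, "wx": 0, "wy": 0, "wz": 0, "jaw": 0.6}, {"dx": 0, "dy": -23, "dz": 0, "wx": 0, "wy": 0, "wz": 0, "jaw": 0.6}, {"dx": 0, "dy": -23, "dz": 0, "wx": 0, "wy": 0, "wz": 0, "jaw": 0.6}, {"dx": 0, "dy": -23, "dz": 0, "wx": 0, "wy": 0, "wz": 0, "jaw": 0.6}])

```text
time_s: 9.5
ee_pos: [584.2, -223.0, 301.6]
tool_rot: [-1.571, -0.002, -0.064]
force: [-0.2, -0.2, -0.5]
grip_width: 0.397
```

```bash
python3 - <<'E'
from h import *
import pickle
st=get_state(); print(st['ee_pos'],st['force'])
s=snapshot('wrist');pickle.dump(s,open('w8.pkl','wb'));cv2.imwrite('pics/w8.png',s['pixels'])
s=snapshot('top');pickle.dump(s,open('t8.pkl','wb'))
E
```

```text
[ 584.19070279 -223.0472195   301.62439923] [-0.19641923 -0.23809085 -0.48105469]
```

View pics/w8.png

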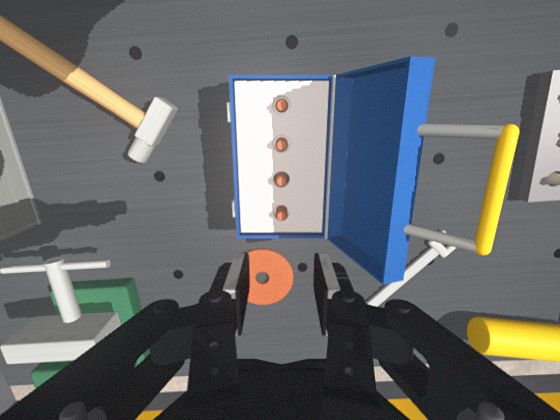

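```bash
python3 - <<'E'
from m import *
W=pickle.load(open('w8.pkl','rb'))
cv2.imwrite('pics/w8c.png',cv2.resize(W['pixels'][60:260,215:415],None,fx=3,fy=3,interpolation=cv2.INTER_CUBIC))
C=[]
for c in comps(W,(0,100,50),(20,255,255),(255,80,310,230),20):
    p=onz(W,*c[1],57); C.append(p); print('cap',c[1],c[0],p)
for c in comps(W,(22,150,80),(35,255,255),(460,100,530,265),50):
    ys,xs=np.nonzero(c[3]); r=cv2.minAreaRect(np.c_[xs,ys].astype(np.float32)); print('bar',c[0],c[1],r)
    b=c[1]
    print(onz(W,*b,205)); print(tri([(W,*b),(T,290.08,224.1)]),tri([(W,*b),(T,290.08,224.1),(S,267.5,169.7)]))
E
```

```text
cap [281.00943396 104.66981132] 106 [ 495.34607624 -218.06948757   57.        ]
cap [280.96 144.08] 100 [ 540.23111303 -220.99766441   57.        ]
cap [280.75       179.13392857] 112 [ 583.29430511 -224.01599275   57.        ]
cap [280.86290323 212.80645161] 124 [ 627.7782764 -226.7229377   57.       ]
bar 2409 [495.94728103 188.00124533] ((495.06280517578125, 188.65505981445312), (20.03118133544922, 133.64491271972656), 13.495734214782715)
[569.54151492 -59.98243985 205.        ]
(array([572.31205511, -57.7871877 , 202.07024891]), [np.float64(1.869107812127041), np.float64(1.8691078121269225)]) (array([573.36256924, -59.64547203, 203.58706428]), [np.float64(3.4599524781705315), np.float64(1.7960853620157526), np.float64(3.8453362759088043)])
```

View pics/w8c.png

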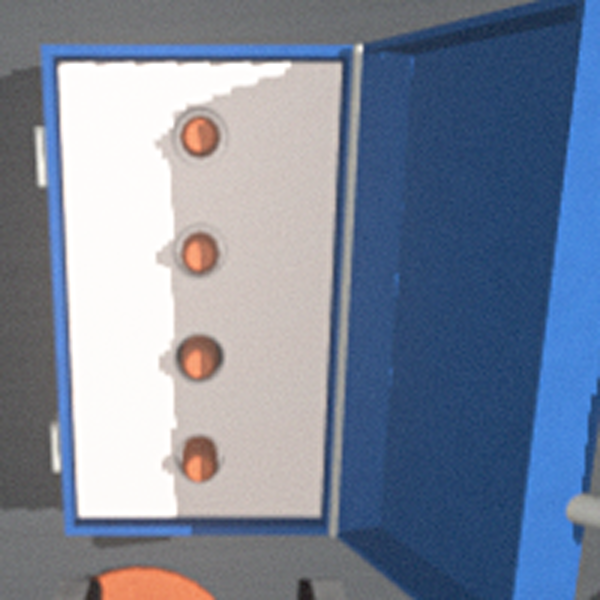

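>>> send_rows(targets=[{"dx": -0.2, "dy": 0, "dz": 1.5, "wx": 0, "wy": 0, "wz": 0, "jaw": 0.5}, {"dx": -0.7, "dy": 0, "dz": 5, "wx": 0, "wy": 0, "wz": 0, "jaw": 0.5}, {"dx": -1.2, "dy": 0, "dz": 9, "wx": 0, "wy": 0, "wz": 0, "jaw": 0.5}, {"dx": -1.7, "dy": 0, "dz": 13, "wx": 0, "wy": 0, "wz": 0, "jaw": 0.5}, {"dx": -2.1, "dy": 0, "dz": 15.5, "wx": 0, "wy": 0, "wz": 0, "jaw": 0.5}, {"dx": -2.1, "dy": 0, "dz": 16.2, "wx": 0, "wy": 0, "wz": 0, "jaw": 0.5}, {"dx": -2.1, "dy": 1, "dz": 16.2, "wx": 0, "wy": 0, "wz": 0, "jaw": 0.5}, {"dx": -2.1, "dy": 3, "dz": 16.2, "wx": 0, "wy": 0, "wz": 0, "jaw": 0.5}, {"dx": -2.1, "dy": 3, "dz": 16.2, "wx": 0, "wy": 0, "wz": 0, "jaw": 0.5}, {"dx": -2.1, "dy": 3, "dz": 16.2, "wx": 0, "wy": 0, "wz": 0, "jaw": 0.5}])

```text
time_s: 10.6
ee_pos: [573.4, -61.0, 269.9]
tool_rot: [-1.571, 0.002, -0.065]
force: [-0.3, -0.1, 0.2]
grip_width: 0.5
```

```bash
python3 - <<'E'
from m import *
st=get_state(); print(st['ee_pos'],st['force'],st['tool_rot'])
s=snapshot('wrist');pickle.dump(s,open('w9.pkl','wb'));cv2.imwrite('pics/w9.png',s['pixels'])
for c in comps(s,(22,150,80),(35,255,255),(150,60,420,400),50):
    ys,xs=np.nonzero(c[3]); r=cv2.minAreaRect(np.c_[xs,ys].astype(np.float32)); print('bar',c[0],c[1],r,onz(s,*c[1],205),tri([(s,*c[1]),(T,290.08,224.1)]),tri([(s,*c[1]),(S,267.5,169.7)]))
E
```

```text
[573.42010055 -61.01047353 269.90856613] [-0.31871745 -0.07793635  0.215662  ] [-1.57059564  0.00180934 -0.06510356]
bar 2285 [282.62932166 230.17155361] ((282.4999694824219, 231.49996948242188), (138.99996948242188, 16.999996185302734), 90.0) [570.01242893 -59.95228218 205.        ] (array([578.05747013, -59.52080173, 184.22803586]), [np.float64(0.8767035898568774), np.float64(0.8767035898568811)]) (array([573.26805805, -62.02338519, 201.09656675]), [np.float64(2.54636896341776), np.float64(2.546368963417701)])
bar 383 [389.5848564  373.62140992] ((388.4956970214844, 374.9318542480469), (35.64291763305664, 18.067663192749023), 52.69605255126953) [698.37600004  17.7170406  205.        ] (array([538.65948503, -46.7883516 , 357.35719443]), [np.float64(6.086630697297827), np.float64(6.086630697297847)]) (array([623.24951348,  -7.6002441 , 273.51219454]), [np.float64(2.0445463768415495), np.float64(2.0445463768415055)])
```

View pics/w9.png

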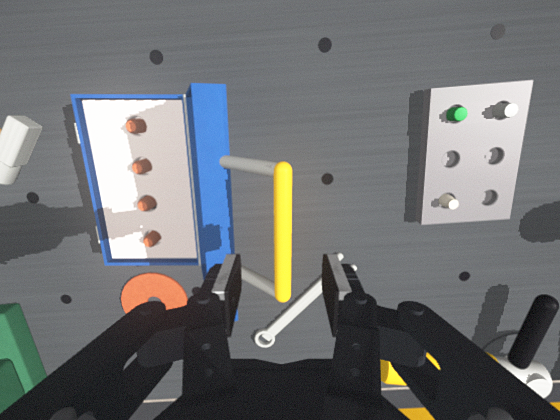

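>>> send_rows(targets=[{"dx": 0, "dy": 1.5, "dz": 0.1, "wx": 0, "wy": 0, "wz": 0, "jaw": 0.5}, {"dx": 0, "dy": 3.5, "dz": 0.1, "wx": 0, "wy": 0, "wz": 0, "jaw": 0.5}, {"dx": 0, "dy": 5.5, "dz": 0.1, "wx": 0, "wy": 0, "wz": 0, "jaw": 0.5}, {"dx": 0, "dy": 6.5, "dz": 0.1, "wx": 0, "wy": 0, "wz": 0, "jaw": 0.5}, {"dx": 0, "dy": 6.5, "dz": 0.1, "wx": 0, "wy": 0, "wz": 0, "jaw": 0.5}, {"dx": 0, "dy": 6.5, "dz": 0.1, "wx": 0, "wy": 0, "wz": 0, "jaw": 0.5}])

```text
time_s: 11.25
ee_pos: [574.3, -59.4, 206.7]
tool_rot: [-1.571, -0.002, -0.064]
force: [0.8, 0.2, 0.6]
grip_width: 0.504
```

```bash
python3 - <<'E'
from m import *
st=get_state(); print(st['ee_pos'],st['force'],st['tool_rot'])
s=snapshot('wrist');cv2.imwrite('pics/w10.png',s['pixels'][100:400,130:430])
E
```

```text
[574.26062774 -59.38886199 206.6793009 ] [0.82412921 0.1907535  0.58754032] [-1.57096911e+00 -1.53023083e-03 -6.41077614e-02]
```

View pics/w10.png

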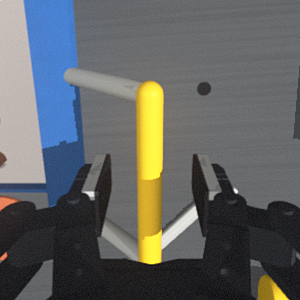

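>>> send_rows(targets=[{"dx": 0, "dy": 0.1, "dz": 0, "wx": 0, "wy": 0, "wz": 0, "jaw": 0.7}, {"dx": 0, "dy": 0.1, "dz": 0, "wx": 0, "wy": 0, "wz": 0, "jaw": 0.8}, {"dx": 0, "dy": 0.1, "dz": 0, "wx": 0, "wy": 0, "wz": 0, "jaw": 1}, {"dx": 0, "dy": 0.1, "dz": 0, "wx": 0, "wy": 0, "wz": 0, "jaw": 1}, {"dx": 0, "dy": 0.1, "dz": 0, "wx": 0, "wy": 0, "wz": 0, "jaw": 1}, {"dx": 0, "dy": 0.1, "dz": 0, "wx": 0, "wy": 0, "wz": 0, "jaw": 1}], force=60)

```text
time_s: 11.9
ee_pos: [573.9, -60.2, 205.5]
tool_rot: [-1.573, -0.001, -0.064]
force: [-1.2, -5.0, 2.4]
grip_width: 0.12
```

```bash
python3 - <<'E'
from m import *
st=get_state(); print(st['ee_pos'],st['force'],st['tool_rot'],st['grip_width'])
s=snapshot('wrist');pickle.dump(s,open('w11.pkl','wb'));cv2.imwrite('pics/w11.png',s['pixels'][100:400,130:430])
st=get_state(); print(st['ee_pos'],st['force'])
E
```

```text
[573.86651342 -60.2196937  205.47240115] [-1.17072066 -5.0486668   2.44884789] [-1.57277727e+00 -1.19938240e-03 -6.40990524e-02] 0.11987706322028328
[573.88380109 -60.2162726  205.48521345] [-1.48029973 -4.68881043  3.35825577]
```

View pics/w11.png

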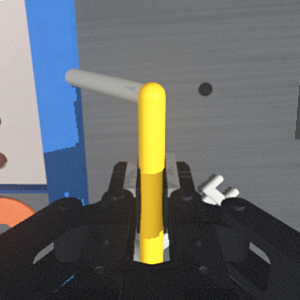

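>>> send_rows(targets=[{"dx": 0, "dy": -0.16, "dz": -0.24, "wx": 0, "wy": 0, "wz": 0, "jaw": 1}, {"dx": 0, "dy": -0.46, "dz": -0.69, "wx": 0, "wy": 0, "wz": 0, "jaw": 1}, {"dx": 0, "dy": -0.73, "dz": -1.15, "wx": 0, "wy": 0, "wz": 0, "jaw": 1}, {"dx": 0, "dy": -1.0, "dz": -1.62, "wx": 0, "wy": 0, "wz": 0, "jaw": 1}, {"dx": 0, "dy": -1.33, "dz": -2.25, "wx": 0, "wy": 0, "wz": 0, "jaw": 1}, {"dx": 0, "dy": -1.63, "dz": -2.9, "wx": 0, "wy": 0, "wz": 0, "jaw": 1}, {"dx": 0, "dy": -1.91, "dz": -3.56, "wx": 0, "wy": 0, "wz": 0, "jaw": 1}, {"dx": 0, "dy": -2.17, "dz": -4.23, "wx": 0, "wy": 0, "wz": 0, "jaw": 1}, {"dx": 0, "dy": -2.39, "dz": -4.91, "wx": 0, "wy": 0, "wz": 0, "jaw": 1}, {"dx": 0, "dy": -2.49, "dz": -5.25, "wx": 0, "wy": 0, "wz": 0, "jaw": 1}])

```text
time_s: 12.95
ee_pos: [570.5, -112.2, 231.0]
tool_rot: [-1.571, -0.002, -0.064]
force: [-0.3, 4.0, 7.7]
grip_width: 0.119
```

>>> send_rows(targets=[{"dx": 0, "dy": 0, "dz": 0, "wx": 0, "wy": 0, "wz": 0, "jaw": 1}, {"dx": 0, "dy": 0, "dz": 0, "wx": 0, "wy": 0, "wz": 0, "jaw": 1}])

```text
time_s: 13.15
ee_pos: [570.5, -112.1, 231.0]
tool_rot: [-1.572, -0.002, -0.064]
force: [-0.1, 3.9, 6.2]
grip_width: 0.114
```

```bash
python3 - <<'E'
from m import *
st=get_state(); print(st['ee_pos'],st['force'],st['tool_rot'],st['grip_width'])
s=snapshot('wrist');pickle.dump(s,open('w12.pkl','wb'));cv2.imwrite('pics/w12.png',s['pixels'])
E
```

```text
[ 570.48187473 -112.08367905  230.95648713] [-0.06782031  3.89364776  6.20308585] [-1.57152447 -0.00168015 -0.06407158] 0.1138952075007749
```

View pics/w12.png

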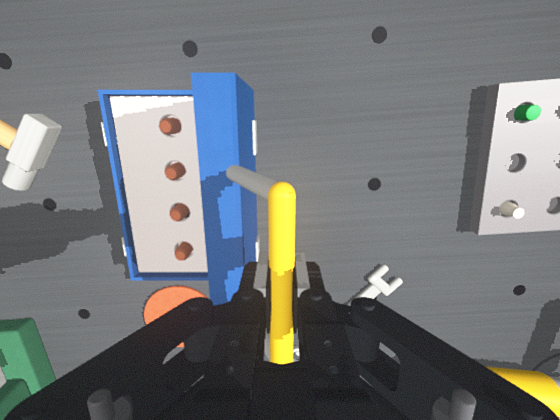

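>>> send_rows(targets=[{"dx": 0, "dy": -0.19, "dz": -0.52, "wx": 0, "wy": 0, "wz": 0, "jaw": 1}, {"dx": 0, "dy": -0.35, "dz": -1.04, "wx": 0, "wy": 0, "wz": 0, "jaw": 1}, {"dx": 0, "dy": -0.51, "dz": -1.75, "wx": 0, "wy": 0, "wz": 0, "jaw": 1}, {"dx": 0, "dy": -0.62, "dz": -2.45, "wx": 0, "wy": 0, "wz": 0, "jaw": 1}, {"dx": 0, "dy": -0.71, "dz": -3.16, "wx": 0, "wy": 0, "wz": 0, "jaw": 1}, {"dx": 0, "dy": -0.76, "dz": -3.7, "wx": 0, "wy": 0, "wz": 0, "jaw": 1}, {"dx": 0, "dy": -0.79, "dz": -4.23, "wx": 0, "wy": 0, "wz": 0, "jaw": 1}, {"dx": 0, "dy": -0.8, "dz": -4.55, "wx": 0, "wy": 0, "wz": 0, "jaw": 1}, {"dx": 0, "dy": -0.8, "dz": -4.55, "wx": 0, "wy": 0, "wz": 0, "jaw": 1}, {"dx": 0, "dy": -0.8, "dz": -4.55, "wx": 0, "wy": 0, "wz": 0, "jaw": 1}])

```text
time_s: 14.2
ee_pos: [567.5, -157.2, 237.5]
tool_rot: [-1.571, -0.0, -0.064]
force: [2.6, 0.6, 2.7]
grip_width: 0.119
```

```bash
python3 - <<'E'
from m import *
st=get_state(); print(st['ee_pos'],st['force'],st['tool_rot'],st['grip_width'])
for n in ('top','scene','wrist'):
    s=snapshot(n);pickle.dump(s,open(n+'13.pkl','wb'))
    if n=='top': cv2.imwrite('pics/t13.png',cv2.resize(s['pixels'][170:290,270:400],None,fx=4.5,fy=4.5))
    if n=='scene': cv2.imwrite('pics/s13.png',cv2.resize(s['pixels'][90:230,180:340],None,fx=4,fy=4))
    if n=='wrist': cv2.imwrite('pics/w13.png',s['pixels'])
st=get_state(); print(st['ee_pos'],st['force'],st['tool_rot'],st['grip_width'])
E
```

```text
[ 567.47890526 -157.2076012   237.50860116] [2.60764388 0.57166087 2.67888259] [-1.57113758e+00 -8.27681185e-05 -6.40636886e-02] 0.11891572610679385
[ 567.50655086 -156.84916053  237.5180167 ] [ 3.21886081 -0.57051505  1.54359361] [-1.57096832e+00 -6.69473077e-05 -6.35938108e-02] 0.11405150875706539
```

View pics/t13.png

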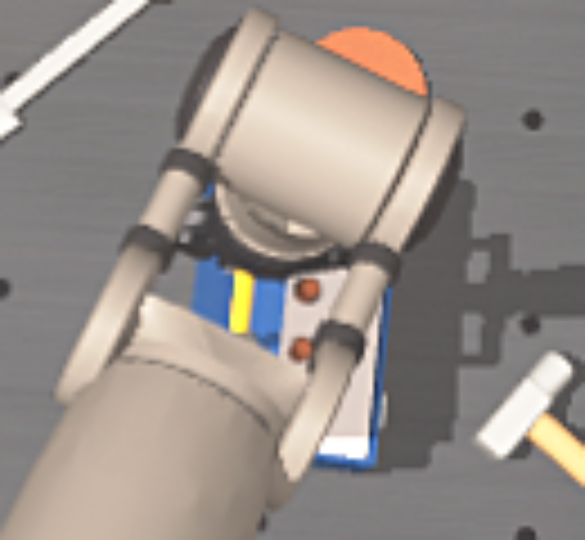

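View pics/s13.png

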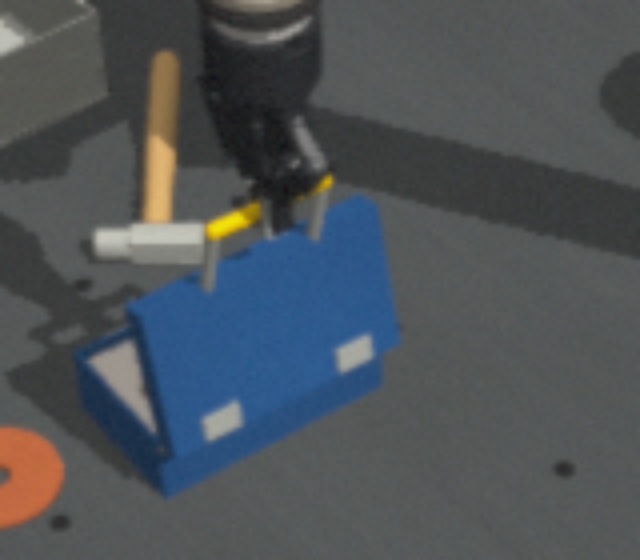

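View pics/w13.png

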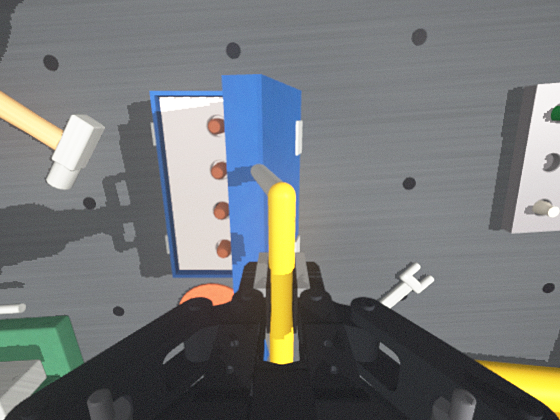

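```bash
python3 - <<'E'
from m import *
ey=np.array([.064,.998])
W=pickle.load(open('w8.pkl','rb'))
for u,v in ((334,75),(326.7,238.3)):
    p=onz(W,u,v,58);print('hinge strip w8',p,p[:2]@ey)
W=pickle.load(open('w4.pkl','rb'))
for u,v in ((190+552/3.2,70+100/3.2),(190+512/3.2,70+600/3.2)):
    p=onz(W,u,v,58);print('strip w4',p,p[:2]@ey)
W=pickle.load(open('wrist13.pkl','rb'))
for c in comps(W,(22,150,80),(35,255,255),(265,170,300,270),50):
    print(c[1],c[2]); p=onz(W,*c[1],237);print('bar now cam',p,p[:2]@ey)
W=pickle.load(open('w11.pkl','rb'))
for c in comps(W,(22,150,80),(35,255,255),(260,170,305,270),50):
    p=onz(W,*c[1],205);print('bar rest cam',p,p[:2]@ey)
E
```

```text
hinge strip w8 [ 467.77500551 -156.38303898   58.        ] -126.13267254918594
hinge strip w8 [ 667.0663509  -167.92749999   58.        ] -124.89939852865373
strip w4 [ 503.68235226 -157.9717136    58.        ] -125.42009963298091
strip w4 [ 628.56676057 -165.95252648   58.        ] -125.39234875336335
[281.33895131 227.3005618 ] [ 268  183   27   87 2136]
bar now cam [ 537.41943759 -155.00132511  237.        ] -120.29647845066343
bar rest cam [543.57251372 -58.29658991 205.        ] -23.39135585034296
```

Three independent estimates agree (hinge −125.4, bar −120.4 along the case's y): go 5 mm further.

>>> send_rows(targets=[{"dx": 0, "dy": 0, "dz": -0.15, "wx": 0, "wy": 0, "wz": 0, "jaw": 1}, {"dx": 0, "dy": 0, "dz": -0.3, "wx": 0, "wy": 0, "wz": 0, "jaw": 1}, {"dx": 0, "dy": 0, "dz": -0.42, "wx": 0, "wy": 0, "wz": 0, "jaw": 1}, {"dx": 0, "dy": 0, "dz": -0.5, "wx": 0, "wy": 0, "wz": 0, "jaw": 1}, {"dx": 0, "dy": 0, "dz": -0.5, "wx": 0, "wy": 0, "wz": 0, "jaw": 1}, {"dx": 0, "dy": 0, "dz": -0.5, "wx": 0, "wy": 0, "wz": 0, "jaw": 1}, {"dx": 0, "dy": 0, "dz": -0.5, "wx": 0, "wy": 0, "wz": 0, "jaw": 1}, {"dx": 0, "dy": 0, "dz": -0.5, "wx": 0, "wy": 0, "wz": 0, "jaw": 1}, {"dx": 0, "dy": 0, "dz": -0.5, "wx": 0, "wy": 0, "wz": 0, "jaw": 1}, {"dx": 0, "dy": 0, "dz": -0.5, "wx": 0, "wy": 0, "wz": 0, "jaw": 1}])

```text
time_s: 15.35
ee_pos: [567.2, -161.8, 237.6]
tool_rot: [-1.571, -0.0, -0.064]
force: [2.4, 2.1, 1.5]
grip_width: 0.117
```

```bash
python3 - <<'E'
from m import *
ey=np.array([.064,.998])
W=snapshot('wrist');cv2.imwrite('pics/w14.png',W['pixels'])
for _ in range(4):
    st=get_state(); print(st['ee_pos'],st['ee_pos'][:2]@ey,st['force'],st['grip_width'],abs(st['dq']).max()); snapshot('scene')
for c in comps(W,(22,150,80),(35,255,255),(265,170,300,270),50):
    p=onz(W,*c[1],237);print('bar now cam',p,p[:2]@ey)
for c in comps(W,(0,100,40),(20,255,255),(180,80,260,265),20): print('cap',c[0],c[1],onz(W,*c[1],57))
E
```

```text
[ 567.17106432 -161.81520091  237.57138967] -125.19262239324782 [2.93637179 1.43635162 1.88330318] 0.11414557523499326 0.001567932226953809
[ 567.16290462 -161.82844017  237.61039648] -125.20635739803882 [3.36953055 1.69875545 1.69259206] 0.11529676833357384 0.0009673489650161204
[ 567.16620007 -161.85076817  237.58289128] -125.22842983111144 [3.70965346 1.68268177 2.29421894] 0.11393795167504633 0.0015114092853500843
[ 567.18174037 -161.85101248  237.58909037] -125.22767907423011 [3.70889079 0.96920684 2.48145517] 0.112874848711967 0.0020252919303431595
bar now cam [ 537.05082169 -159.93250453  237.        ] -125.24138693163317
cap 163 [219.53374233 125.7791411 ] [ 495.64510373 -218.27185337   57.        ]
cap 164 [222.56097561 170.67073171] [ 540.00477988 -220.80812909   57.        ]
cap 167 [224.91616766 210.43113772] [ 582.87484808 -223.58883915   57.        ]
cap 166 [227.31927711 248.6626506 ] [ 627.69336297 -226.32156406   57.        ]
```

View pics/w14.png

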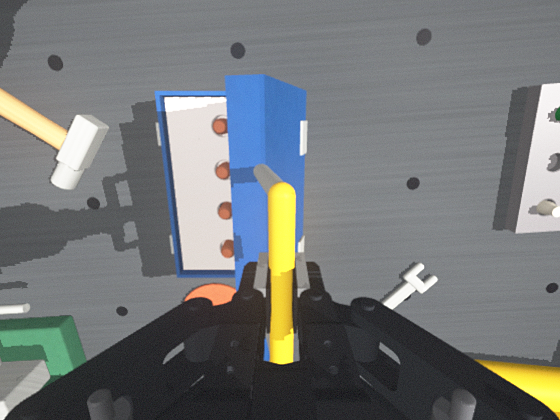

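The wrist view shows the bar end-on at about (282,230) over the hinge, held in the pads, with four level caps in a row (third at 225,210). It is all at rest, so I am handing in.

```bash
python3 -c "
from bench import finish_job
print(finish_job())"
```

```text
the job is handed in; nothing more can be done
None
```

I seated the copper cap in the empty pocket of the blue case and let go of it. I then swung the lid up by its bar and handed the job in at about 15.6 s, with the lid still held at its balance point.

**Cap:** After release, the wrist camera showed it upright, level with the three fixed caps and in line with their row. The last check was about 2 mm off the even 45 mm spacing along x, within the pocket's play. I felt no clear contact force when lowering it, so "fully down" rests on that picture comparison.

**Lid:** Measured along the case's y axis, the bar sits at −125.2 mm by the arm's reading and by the wrist camera. The hinge line is at −125.4 mm, both from the camera and from the rest position less 102 mm. A rougher camera estimate from before the swing put the hinge at −123.9 to −125.7 mm. That is about 0.2 mm from straight above the hinge, or about 1.5 mm against the rougher estimate.

**At hand-in:** The arm was at rest, gripping the bar with 60 N. The measured outside force was about 5 N, and the lid never went past upright towards shut.

**Readings that disagreed:** Camera estimates of the bar's position differed by a few mm (misses of up to about 4 mm between views), so I relied on the arm's reading once it was gripped. About 5.5 N upward showed while I gripped the cap in the tray, probably the fingertips touching it. The other tray parts and bench items looked unmoved wherever they were in view, but I did not measure them.

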